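# Ease open the wide adapter case

### The job

Open the wider of the two hard cases on the bench: press the button catch at the middle of its front edge, and keep your hand against the spring lid so that it comes up slowly instead of flying open. Lead it all the way up and over until it stands fully open by itself, then let go and draw clear; leave the narrow case shut.

Things in the scene. Friction and masses are not known exactly. Their poses are not given: they have to be found in the camera images.
- case: Wide hard case, fixed: grey base, black lid; 120 mm deep (x), 160 wide (y), 60 high shut. The other case is 95 wide; they may swap sides. Origin: centre of its underside; x points from the front (button) edge to the hinge edge, z up. Lid: slab 14 thick; its underside's rear edge is the hinge line, along y, at x +58, z 46; it reaches 118 from there to the front edge, which has a notch 12 wide.
- case_catch (a point): Top centre of the wide case's button catch: upright round metal button, 10 mm across, in the notch, 7.5 in from the front edge, 10 above the lid's top. Goes down 7 mm at 1 to 7 N, springs back; the lid is freed at 3 to 4 mm, when the button is still proud of the lid, so closed fingertips wider than the notch pressing it stop the freed lid after a few mm and can let it up slowly.
- case_lid (a joint): Wide case's lid angle: 0 shut and latched, 1.75 rad fully open (stop, just past upright). A spring drives it open all the way and holds it, about 2 N at the front edge when shut, less later. Let go it flies up; keep it under 3 rad/s beyond 0.35 rad; the last 0.25 rad it does slowly alone. Steady it from its top face, which ends up facing away from the robot.
- spare_lid (a joint): Lid angle of the narrow case (same make, same catch, 95 mm wide): 0 shut and latched; must stay shut.
There are look-alikes about, which are no part of the job. Leave any orange or yellow look-alike of the case alone. What is shaped like the part that bears spare_lid but purple is not meant.

How it is judged:
By the outcome, as a careful person would: the job done as asked, in the order asked, and still so for the second after the job is handed in, with the robot touching nothing.
It also fails if it takes over 35 s, if anything falls off the work surface, if the arm or the gripper's body presses on something with over 40 N, if the wrist force passes 120 N, or if a joint passes its speed limit or range.

### The arm

A 6-joint arm with a two-finger parallel gripper is mounted at the origin on the work surface. World frame = base frame: x ahead of the robot, y to its left, z up, the work surface at z = 0. Lengths are in m, angles in degrees, forces in N, time in s.
With the tool pointing down it reaches from about 0.325 to 0.85 m from the base axis. Payload 15.5 kg.
Tool frame: the origin (TCP) lies at the very end of the fingers, on their centre line; the grasp point (between the pads) lies arm.grip_depth behind it (arm.grip_depth is the distance from the TCP to the grasp point, in m); z points along the fingers, y is the direction in which the jaws open and shut (so a half turn about z gives the same grasp; the last joint's range is limited). The gripper opens to 91 mm and grips with 3 to 60 N. Pads are 32 mm wide; open, the fingers measure 118 mm over their backs; the gripper's body (76 mm by 178 mm) begins 60 mm behind the grasp point.
Start: joints at [64.83, 28.281, 77.091, -0, 74.628, -5.472], TCP at [0.211, 0.588, 0.214] pointing down, gripper open.
Joint ranges: [-166.48, 166.48], [-47.26, 123.95], [12.59, 153.08], [-70.14, 250.14], [6.76, 159.57], [-176.63, 176.63]. Speed limits (degrees/s): [108.29, 108.29, 147.25, 172.46, 172.46, 172.46].

### API

Orientations are given as a 3x3 rotation matrix whose columns are the frame's x, y, z axes.
In Python, from rig import arm gives the robot as it stands. Calls block until the motion is done:
- arm.move_to(position, orientation): joint-space move of the TCP to a pose.
- arm.move_l(position, orientation=None, feed=0.15): straight line of the TCP; orientation=None keeps the orientation; feed is the mean speed in m/s.
- arm.move_joints(angles): joint-space move.
- arm.grip(opening): finger opening in m; the grip force is fixed at half the most; returns when the fingers have stopped.
- arm.sleep(seconds).
- arm.solve_ik(position, orientation): joint angles nearest the present ones, or None.
- arm.snapshot(name): name is "side" or "top"; returns the picture (420x560x3 uint8, red, green, blue); there is no depth.
- arm.get_calibration(name): a dict with "intrinsics" (3x3 intrinsics, pixels), "cam_to_world" (4x4, takes a point from camera to world coordinates). Camera axes: x right, y down, z forward; pixel columns grow to the right and rows downward; lengths in m; the calibration is good to about 2 mm. A picture is of the moment at which its call begins. get_calibration takes no time and is no camera call.
A pose or a line that the arm cannot do raises arm.Unreachable and nothing moves.
- arm.sign_off(): hands the job in, once; it reports no verdict.
Readings, each from a call of its own:
- arm.current_t(): time.
- arm.current_joint_positions(): joint angles.
- arm.current_dq(): joint speeds.
- arm.current_tau(): joint torques, N m.
- arm.current_ee_pos(): TCP position.
- arm.current_tool_rot(): TCP orientation.
- arm.current_force(): force on the tool from outside, world axes, zero at the start.
- arm.current_torque(): the same for the moment, N m.
- arm.current_width(): finger opening in m.
Only numpy, scipy, OpenCV 4.12 (cv2) and the standard library are available. Lean on these libraries where they do the work, as an engineer would, in place of code of your own. Each camera call takes 0.05 s, during which the arm holds its last target.

## Working session

There is one attempt and no reset: what is moved stays moved. The work goes in short steps, each a Python script; the robot and the scene stay as the last script left them, time stands still between calls to the robot, and variables do not carry over. Pictures are saved under pics/ and viewed, and the job is handed in when it is done.

```bash
ls; mkdir -p pics
python3 - <<'E'
from rig import arm
import cv2
for n in("top","side"):
    im=arm.snapshot(n); cv2.imwrite(f"pics/{n}0.png",im[:,:,::-1])
    c=arm.get_calibration(n); print(n,c["intrinsics"],c["cam_to_world"])
print(arm.current_t(),arm.grip_depth,arm.current_ee_pos(),arm.current_tool_rot(),arm.current_force())
E
```

```text
pics
top [[406.268869     0.         287.34848328]
 [  0.         406.268869   207.27833706]
 [  0.           0.           1.        ]] [[-0.02495329 -0.97973352  0.19874498  0.2764315 ]
 [-0.9996861   0.02400865 -0.00716185  0.01458106]
 [ 0.0022451  -0.19886131 -0.98002507  0.95590395]
 [ 0.          0.          0.          1.        ]]
side [[441.24751779   0.         274.37352202]
 [  0.         441.24751779 218.80587678]
 [  0.           0.           1.        ]] [[ 0.99829459 -0.0386807   0.04372305  0.40888328]
 [-0.05803714 -0.73834476  0.67192165 -0.64186822]
 [ 0.00629228 -0.67331331 -0.7393305   0.83542667]
 [ 0.          0.          0.          1.        ]]
0.1 0.0188 [0.21052203 0.58809809 0.21338173] [[-9.41477898e-01  3.37074370e-01 -4.86945803e-04]
 [ 3.37074704e-01  9.41477329e-01 -1.04048868e-03]
 [ 1.07726368e-04 -1.14373421e-03 -9.99999340e-01]] [-0.25250944  0.07746932  0.03894746]
```

View pics/top0.png

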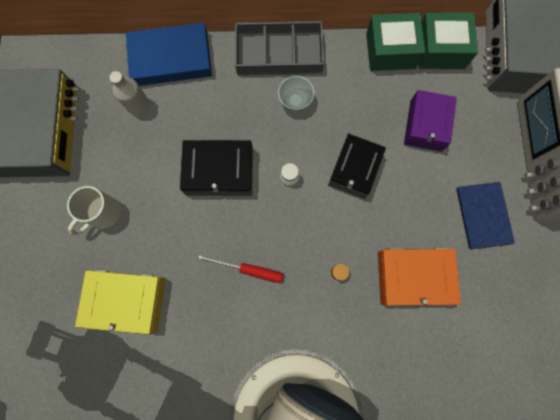

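View pics/side0.png

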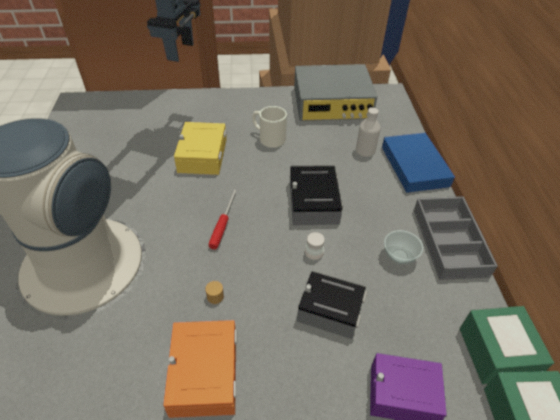

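Candidates (top view): black wide (217,167), black narrow (357,166), yellow (120,302), orange (420,278) and purple (431,120). The black one at (217,167) fits: it is black and the wider of the two. I'll confirm with a crop and measure it.

```bash
cat > h.py <<'E'
import numpy as np, cv2
from rig import arm
def ray(n,uv):
    c=arm.get_calibration(n);K=c["intrinsics"];T=c["cam_to_world"]
    d=T[:3,:3]@np.linalg.solve(K,[uv[0],uv[1],1.]);return T[:3,3],d
def onz(n,uv,z):
    o,d=ray(n,uv);return o+d*(z-o[2])/d[2]
def two(u1,u2):
    o1,d1=ray("top",u1);o2,d2=ray("side",u2)
    s=np.linalg.lstsq(np.c_[d1,-d2],o2-o1,rcond=None)[0]
    a=o1+d1*s[0];b=o2+d2*s[1];return (a+b)/2,np.linalg.norm(a-b)
def proj(n,p):
    c=arm.get_calibration(n);K=c["intrinsics"];T=c["cam_to_world"]
    q=K@(T[:3,:3].T@(np.asarray(p)-T[:3,3]));return q[:2]/q[2]
E
python3 - <<'E'
from h import *
t=cv2.imread("pics/top0.png");s=cv2.imread("pics/side0.png")
a=cv2.resize(t[130:205,170:265],None,fx=6,fy=6,interpolation=cv2.INTER_CUBIC)
b=cv2.resize(s[155:230,280:350],None,fx=6,fy=6,interpolation=cv2.INTER_CUBIC)
h=max(a.shape[0],b.shape[0])
cv2.imwrite("pics/cropA.png",a);cv2.imwrite("pics/cropB.png",b)
for nm,im,roi in(("top",t,(130,205,170,265)),("side",s,(150,230,280,350)),("top",t,(125,205,320,395))):
    y0,y1,x0,x1=roi
    m=(im[y0:y1,x0:x1].max(2)<45).astype(np.uint8)
    m=cv2.morphologyEx(m,cv2.MORPH_CLOSE,np.ones((5,5)))
    cs,_=cv2.findContours(m,cv2.RETR_EXTERNAL,cv2.CHAIN_APPROX_NONE)
    c=max(cs,key=cv2.contourArea)
    r=cv2.minAreaRect(c);bx=cv2.boxPoints(r)+[x0,y0];print(nm,cv2.contourArea(c),bx.round(1).tolist())
    if nm=="top":
        P=np.array([onz("top",p,.06) for p in bx]);print(P.round(4),np.linalg.norm(P-np.roll(P,1,0),axis=1))
E
```

```text
top 3660.5 [[181.0, 141.0], [252.0, 141.0], [252.0, 194.0], [181.0, 194.0]]
[[0.6214 0.2514 0.06  ]
 [0.6174 0.0863 0.06  ]
 [0.4908 0.0873 0.06  ]
 [0.4947 0.2479 0.06  ]] [0.12678378 0.16509406 0.12668626 0.16069813]
side 1923.0 [[291.0, 167.0], [341.0, 167.0], [341.0, 211.0], [291.0, 211.0]]
top 2128.0 [[328.3, 184.8], [347.7, 133.2], [385.9, 147.6], [366.6, 199.1]]
[[ 0.5081 -0.0866  0.06  ]
 [ 0.6312 -0.1373  0.06  ]
 [ 0.5938 -0.2241  0.06  ]
 [ 0.4726 -0.1715  0.06  ]] [0.0920752  0.13309215 0.09453813 0.13214867]
```

View pics/cropA.png

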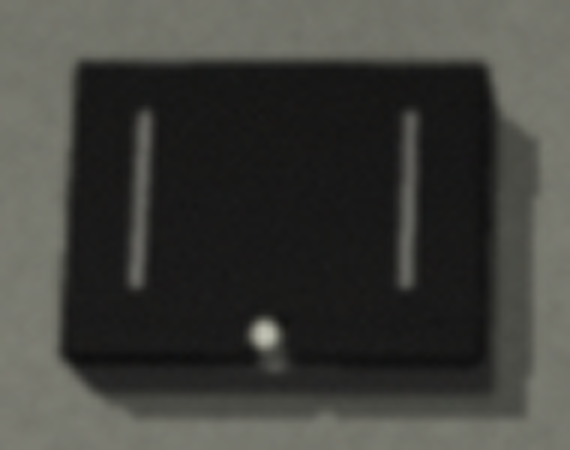

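View pics/cropB.png

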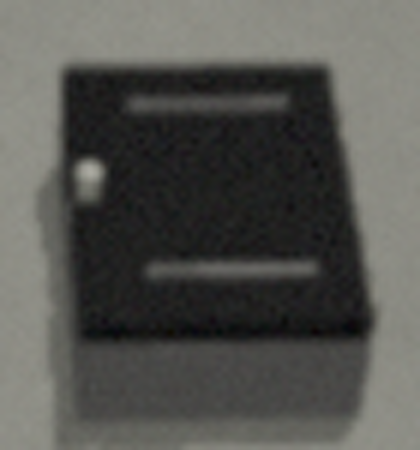

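The crop confirms the black wide case: button at about (214,185) top and (294,182) side. I'll compute the pose from the lid corners and triangulate the button.

Run:
```python
from h import *
A=lambda u,v:((u+.5)/6-.5+170,(v+.5)/6-.5+130)
B=lambda u,v:((u+.5)/6-.5+280,(v+.5)/6-.5+155)
ct={"RL":A(78,62),"RR":A(487,62),"FL":A(63,355),"FR":A(484,361)}
cs={"FL":B(66,66),"RL":B(328,66),"RR":B(372,330),"FR":B(82,332)}
for k in ct: print(k,onz("top",ct[k],.06).round(4),onz("side",cs[k],.06).round(4),[np.round(x,4) for x in two(ct[k],cs[k])])
b=two(A(265,332),B(89,168));print("btn",b)
print(onz("top",A(265,332),.07),onz("side",B(89,168),.07))
```

```text
RL [0.624  0.2478 0.06  ] [0.6258 0.2466 0.06  ] [array([0.6256, 0.2484, 0.0581]), np.float64(0.0015)]
RR [0.6202 0.0892 0.06  ] [0.6193 0.0845 0.06  ] [array([0.6214, 0.0895, 0.055 ]), np.float64(0.0013)]
FL [0.507  0.2504 0.06  ] [0.5091 0.2526 0.06  ] [array([0.5078, 0.2502, 0.0616]), np.float64(0.0024)]
FR [0.5008 0.0912 0.06  ] [0.5021 0.0895 0.06  ] [array([0.5019, 0.0915, 0.0577]), np.float64(0.001)]
btn (array([0.51123374, 0.1719067 , 0.07286166]), np.float64(0.0010605924468313685))
[0.51144978 0.17231615 0.07      ] [0.51214377 0.17519212 0.07      ]
```

```bash
cat >> h.py <<'E'
yaw=np.radians(-1.7);ex=np.array([np.cos(yaw),np.sin(yaw),0]);ey=np.array([-np.sin(yaw),np.cos(yaw),0]);ez=np.array([0,0,1.])
O=np.array([.5637,.1700,0]);Rt=np.c_[-ex,ey,-ez]
HALF=.016
def W(x,y,z): return O+x*ex+y*ey+z*ez
def tip(th,r,gap=0.0):   # tcp such that the front lower finger edge lies on the top face at radius r
    return W(.058-r*np.cos(th)+(.014+gap)*np.sin(th)+HALF,0,.046+r*np.sin(th)+(.014+gap)*np.cos(th))
E
python3 - <<'E'
from h import *
q=arm.current_joint_positions()
for p in [W(-.040,0,.16),W(-.040,0,.06)]+[tip(t,.1) for t in(.5,1,1.5,1.75)]+[W(.14,0,.25)]:
    print(p.round(3),arm.solve_ik(p,Rt))
arm.grip(0.0)
arm.move_to(W(-.040,0,.16),Rt)
arm.move_l(W(-.040,0,.085),feed=.1)
print(arm.current_t(),arm.current_ee_pos(),arm.current_force(),arm.current_width())
im=arm.snapshot("side");cv2.imwrite("pics/s1.png",cv2.resize(im[110:260,220:420,::-1],None,fx=3.5,fy=3.5))
E
```

```text
[0.524 0.171 0.16 ] [ 1.18910998e+01  2.58483934e+01  9.14427996e+01 -2.54444375e-14
  6.27088070e+01 -7.64089002e+01]
[0.524 0.171 0.06 ] [ 1.18910998e+01  3.38518778e+01  9.67196446e+01 -2.54444375e-14
  4.94284776e+01 -7.64089002e+01]
[0.557 0.17  0.106] [ 1.11253532e+01  3.19625375e+01  9.01125834e+01 -2.54444375e-14
  5.79248790e+01 -7.71746468e+01]
[0.595 0.169 0.138] [ 1.03249590e+01  3.22911803e+01  8.29818920e+01 -2.54444375e-14
  6.47269277e+01 -7.79750410e+01]
[0.645 0.168 0.147] [ 9.44121106e+00  3.52300553e+01  7.52046124e+01 -2.54444375e-14
  6.95653322e+01 -7.88587889e+01]
[0.669 0.167 0.142] [ 9.04322898e+00  3.73422790e+01  7.16368179e+01 -2.54444375e-14
  7.10209031e+01 -7.92567710e+01]
[0.704 0.166 0.25 ] [ 8.53345522e+00  3.52122404e+01  5.83470351e+01 -2.54444375e-14
  8.64407244e+01 -7.97665448e+01]
4.2667 [0.52407471 0.17133149 0.08548745] [ 0.46584351 -0.63937152 -0.07609346] 0.00044947551360464624
```

View pics/s1.png

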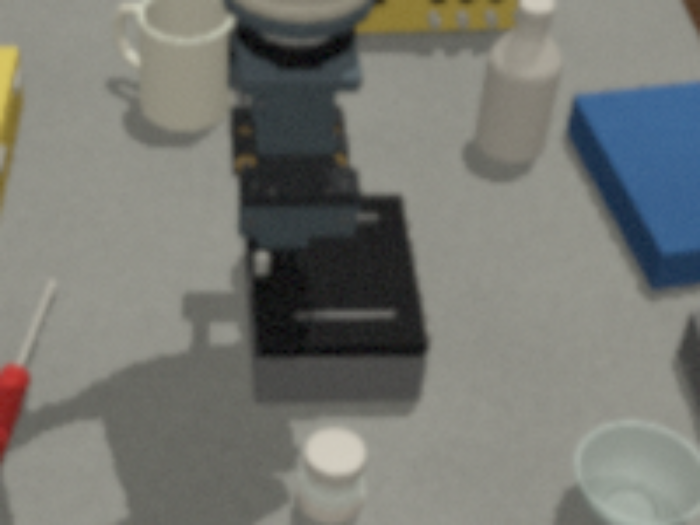

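Run:
```python
from h import *
p=arm.current_ee_pos()
for d in ([0,0,0],[-.016,-.0135,0],[.016,-.0135,0],[-.016,-.0135,.079],[.016,-.0135,.079],[-.038,-.089,.079],[.038,-.089,.079]):
    u=proj("side",p+np.array(d)); print(d,((u-[220,110])*3.5).round(0))
```

```text
[0, 0, 0] [279. 241.]
[-0.016, -0.0135, 0] [258. 255.]
[0.016, -0.0135, 0] [303. 253.]
[-0.016, -0.0135, 0.079] [262. 169.]
[0.016, -0.0135, 0.079] [310. 167.]
[-0.038, -0.089, 0.079] [239. 246.]
[0.038, -0.089, 0.079] [357. 242.]
```

Picture: the body hides the closed fingers as projected; the button at (262,262) in the crop sits right below the fingertip's front edge. Now the press, with force feedback.

Run:
```python
from h import *
f0=arm.current_force()[2]
arm.move_l(W(-.040,0,.0745),feed=.05)
c=None
for z in np.arange(.0735,.0615,-.001):
    arm.move_l(W(-.040,0,z),feed=.03); arm.sleep(.1)
    f=arm.current_force()[2]-f0; pz=arm.current_ee_pos()[2]
    print(round(z,4),pz.round(4),round(f,2))
    if c is None and f>.6: c=pz
    if f>9 or (c and c-pz>.0052): break
print(arm.current_t(),arm.current_force())
```

```text
0.0735 0.0736 0.78
0.0725 0.0725 1.2
0.0715 0.0715 -0.13
0.0705 0.0705 0.67
0.0695 0.0696 1.49
0.0685 0.0685 2.71
0.0675 0.0675 2.35
7.125 [ 0.35075154 -0.58508328  2.35958423]
```

Run:
```python
from h import *
def F(): return np.mean([arm.current_force()[2] for _ in range(5)])
for z in (.0665,.0655,.0648):
    arm.move_l(W(-.040,0,z),feed=.03); arm.sleep(.15)
    print(z,arm.current_ee_pos()[2].round(4),F().round(2))
arm.sleep(.2);print(F(),arm.current_t())
# slight lift: lid must follow above button's freed height
for z in (.069,.073,.077):
    arm.move_l(W(-.040,0,z),feed=.03); arm.sleep(.1); print(z,F().round(2))
im=arm.snapshot("side");cv2.imwrite("pics/s2.png",cv2.resize(im[110:260,220:420,::-1],None,fx=3.5,fy=3.5))
print(arm.current_t())
```

```text
0.0665 0.0665 1.55
0.0655 0.0656 5.57
0.0648 0.0649 6.74
6.213696622047943 8.525
0.069 3.33
0.073 0.97
0.077 2.15
9.7333
```

View pics/s2.png

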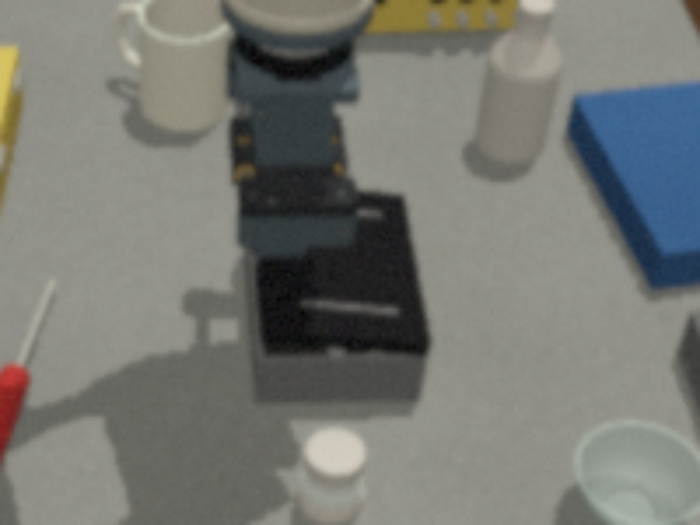

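The lid is freed and resting against the fingers: its stripe at (350,306) is tilted and a gap shows at (335,350). Now leading it up.

Run:
```python
from h import *
ths=np.arange(.2,.95,.1)
for th in ths:
    r=np.interp(th,[.15,.6],[.113,.100])
    arm.move_l(tip(th,r),feed=.05)
    print(round(th,2),arm.current_t(),arm.current_force().round(1))
im=arm.snapshot("side");cv2.imwrite("pics/s3.png",cv2.resize(im[110:260,220:420,::-1],None,fx=3.5,fy=3.5))
```

```text
0.2 10.0583 [ 1.3 -0.2  1. ]
0.3 10.4417 [ 0.6 -0.1  1.1]
0.4 10.825 [ 1.6 -0.8  0.4]
0.5 11.2 [1.8 0.1 1.3]
0.6 11.5667 [ 0.8 -0.3  0. ]
0.7 11.9167 [-0.1 -0.5  1.2]
0.8 12.2667 [-0.1  0.3  1.3]
0.9 12.6167 [-0.3 -0.7  0.7]
```

View pics/s3.png

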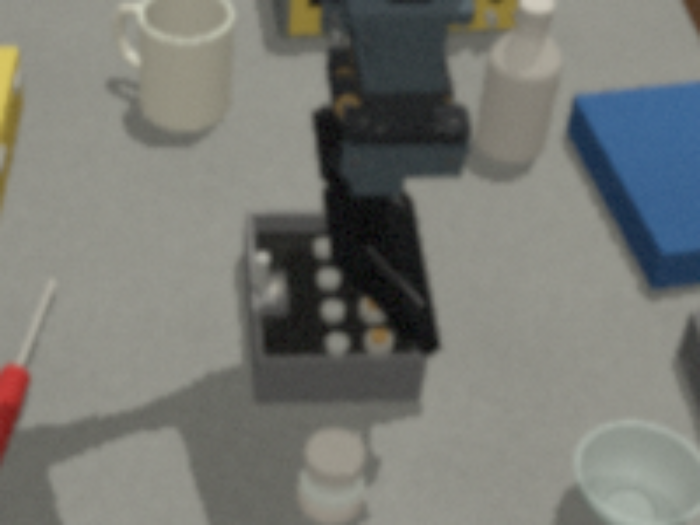

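Picture: the lid is about 0.9 rad up, held behind the fingers, contents visible. Continuing.

Run:
```python
from h import *
for th in np.arange(1.0,1.56,.1):
    arm.move_l(tip(th,.1),feed=.045)
    print(round(th,2),arm.current_t(),arm.current_force().round(1))
z=arm.current_ee_pos()[2]
for th in (1.6,1.65,1.7,1.75,1.80):
    arm.move_l(W(.058-.118*np.cos(th)+.014*np.sin(th)+HALF,0,z),feed=.025)
    print(round(th,2),arm.current_t(),arm.current_force().round(1))
arm.sleep(.8)
im=arm.snapshot("side");cv2.imwrite("pics/s4.png",cv2.resize(im[110:260,220:420,::-1],None,fx=3.5,fy=3.5))
```

```text
1.0 13.0417 [0.8 0.5 1.2]
1.1 13.4167 [0.2 0.4 1.4]
1.2 13.7917 [1.4 0.3 0.6]
1.3 14.1667 [-0.   0.2  0.4]
1.4 14.5417 [ 1.1  0.5 -0. ]
1.5 14.9167 [0.6 0.9 1. ]
1.6 15.4917 [1.  0.1 0.4]
1.65 15.875 [ 0.2 -0.4  0.3]
1.7 16.2583 [ 1.4 -0.1  0.3]
1.75 16.6333 [ 0.6 -0.1  0.1]
1.8 17.0083 [-0.9  0.2  0.3]
```

View pics/s4.png

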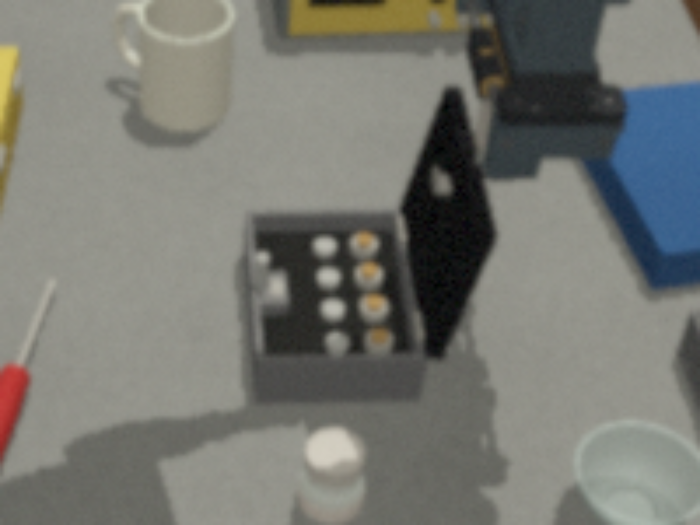

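The lid stands past upright. Drawing clear: back in +x, then up.

Run:
```python
from h import *
z=arm.current_ee_pos()[2]
arm.move_l(W(.135,0,z),feed=.06)
arm.move_l(W(.135,0,.32),feed=.15)
arm.sleep(.5)
im=arm.snapshot("side");cv2.imwrite("pics/s5.png",im[:,:,::-1])
im=arm.snapshot("top");cv2.imwrite("pics/t5.png",im[:,:,::-1])
for th in(1.6,1.75):
  print(th,[proj("side",W(.058-.118*np.cos(th),y,.046+.118*np.sin(th))).round(1) for y in(.08,-.08)])
print(arm.current_t(),arm.current_force(),arm.current_dq().round(2))
```

```text
1.6 [array([339.3, 133.5]), array([348.3, 176.6])]
1.75 [array([346.2, 134. ]), array([355.9, 177.1])]
20.2583 [-1.38950121 -0.02183287 -0.19357176] [ 0.06  0.01  0.    0.03 -0.04  0.08]
```

View pics/s5.png

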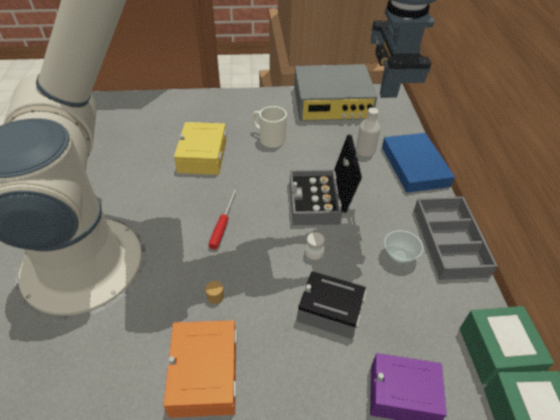

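View pics/t5.png

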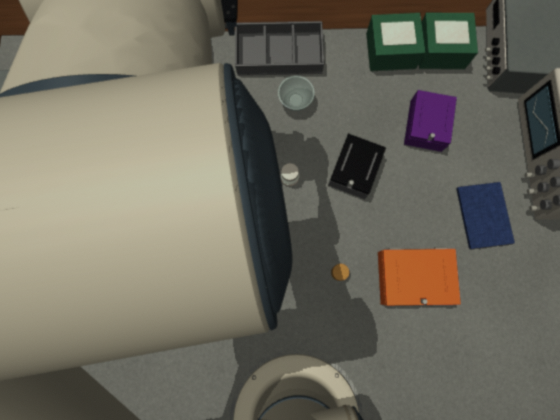

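Run:
```python
from h import *
s=cv2.imread("pics/s5.png");c=cv2.resize(s[125:225,280:380],None,fx=6,fy=6)
for th,col in((1.6,(0,0,255)),(1.75,(0,255,0))):
  for y in(.08,-.08):
    u=(proj("side",W(.058-.118*np.cos(th),y,.046+.118*np.sin(th)))-[280,125])*6
    cv2.circle(c,tuple(int(v) for v in u),4,col,-1)
cv2.imwrite("pics/c5.png",c)
```

```text
(no output)
```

View pics/c5.png

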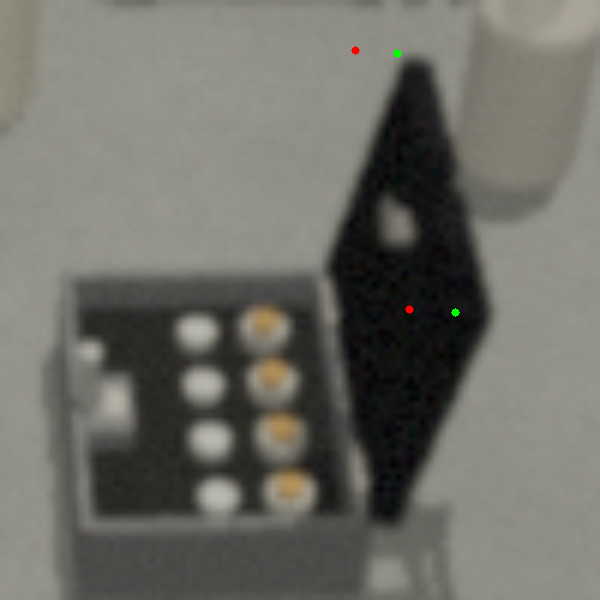

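The lid's front edge matches the 1.75 rad marks (green) and not the 1.6 rad ones (red). The narrow case is shut and the robot is clear, so I'm handing in.

```bash
python3 -c "
from rig import arm
print(arm.sign_off(),arm.current_t())"
```

```text
the job is handed in; nothing more can be done
the job is handed in; nothing more can be done
```

I opened the wide black case and handed the job in at about 20.3 s; the hand-in reports no verdict. I pressed its button with the closed fingertips (about 5.5 mm, up to 6.7 N). Then I led the lid up against the fingers at roughly 0.3 rad/s and past upright, and drew back and up.

- **Lid:** in the last side picture, after I had drawn clear, it stands by itself. Its front edge lies at the 1.75 rad marks and clearly not at the 1.6 rad ones. I never measured the lid's own speed, only the finger path it followed.
- **Other things:** the narrow case is still shut in both views. The purple, orange and yellow look-alikes look untouched in the last pictures. The robot touches nothing in them; its force reading there was about 1.4 N, against noise of about 1 N.
- **Limits of the checks:** the arm blocked the final top view of the wide case, so its lid angle rests on the side view alone. The force readings were too noisy to show exactly when the fingers first met the button, so I placed that by height, at about z 0.0705.

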